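# Set the parts washer's wind-up timer

## Robot

A 6-joint arm with a two-finger parallel gripper is mounted at the origin on the work surface. World frame = base frame: x ahead of the robot, y to its left, z up, the work surface at z = 0. Lengths are in m, angles in rad, forces in N, time in s.
With the tool pointing down it reaches from about 0.25 to 0.725 m from the base axis. Payload 4 kg.
Tool frame: the origin (TCP) lies on the centre line of the jaws, within the pads' length; the fingertips stand 17 mm ahead of it and the grasp point (between the pads) lies 2 mm behind it; z points along the fingers, x is the direction in which the jaws open and shut, and the axes are right-handed (so a half turn about z gives the same grasp; the last joint's range is limited). The gripper opens to 85 mm and grips with 20 to 120 N. Pads are 22 mm wide; open, the fingers measure 114 mm over their backs; the gripper's body (76 mm by 85 mm) begins 54 mm behind the grasp point. The pads swing forward as they close: fully open they stand 13 mm farther back than shut.
Start: joints at [1.244, 0.241, 0.005, 1.335, 0, 1.571], TCP at [0.161, 0.474, 0.248] pointing down, gripper open.
Joint ranges: [-2.72, 2.72], [-1.05, 1.87], [-1.09, 1.28], [-1.99, 2.15], [-1.42, 1.44], [-3.14, 3.14]. Speed limits (rad/s): [2.79, 2.79, 3.14, 3.14, 3.14, 3.14].

## Interface

Orientations are given as a unit quaternion [x, y, z, w].
In Python, from workcell import bot gives the robot as it stands.
- The arm moves only by the tool jog_arm, never from a script. Its arguments are lists of equal length, an entry for each row: "jaw": the closure, from 0 (fully open) to 1 (shut); "linear": the shift along the tool's x, y, z in m, a list of three; "delta_rot": the turn, a rotation vector about the tool's x, y, z in degrees, a list of three. A call has exactly 8 rows; each row is the pose to reach, as a shift and turn from the pose commanded when the call began, along the tool's axes at that moment; what a row does not reach only later rows make up. A row lasts 1/12 s, in which the tool goes at most 41.7 mm and 7.16 degrees, less where a joint would pass 70% of its speed; a pose out of reach is approached as far as the arm can. A call with a gripper value outside its range is refused whole. The fingers move at their own pace and stop on an object; the grip force is fixed at half the most. Time passes only in rows, so rows that repeat a pose let the fingers close, or fill a call up. It gives the time, the measured TCP pose, the force and the opening at its end, in the units of the state.
- bot.get_obs(): the state, without advancing time (a new reading comes with each control period).
- bot.camera(name): name is "side" or "top"; returns (picture, depth): 480x640x3 uint8, red, green, blue; 480x640 float32, m along the optical axis (not along the pixel's ray), 0 where there is no reading.
- bot.calibration(name): a dict with "fovy" (degrees; the focal length in pixels is half the picture's height over the tangent of half this angle, whatever the lens; pixels are square), "cx", "cy" (the principal point, pixels), "origin" and "orientation" of the camera in the world. Camera axes: x right, y down, z forward; pixel columns grow to the right and rows downward; lengths in m; the calibration is good to about 2 mm. A picture is of the moment at which its call begins. calibration takes no time and is no camera call.
- bot.job_done(): hands the job in, once; it reports no verdict.
The state is a dict: "clock": time; "joint_pos": joint angles; "joint_vel": joint speeds; "tau": joint torques, N m; "eef_pos": TCP position; "tool_rot": TCP orientation; "ft_force": force on the tool from outside, world axes, zero at the start; "ft_torque": the same for the moment, N m; "grip_width": finger opening in m.
Only numpy, scipy, OpenCV 4.12 (cv2) and the standard library are available. Lean on these libraries where they do the work, as an engineer would, in place of code of your own. Each camera call takes 0.05 s, during which the arm holds its last target.

## Task

Set the wind-up timer on the parts washer to 10 minutes: push its sprung knob in just firmly enough for the worn clutch to bite (never leaning hard on it), wind the dial clockwise past the 30-minute top mark, then turn it back down to 10 minutes. Let the knob spring back out, let go of it, and leave the other things on the bench alone.

Things in the scene. Friction and masses are not known exactly. Their poses are not given: they have to be found in the camera images.
- washer: Bench-top parts washer, fixed. Origin on the bench top exactly below the knob's axis, z up. At its -x side a grey console (x -80..80, y -130..130 mm, flat panel 90 mm high) carries the timer: knob, dial, and around them a scale of 31 black ticks, one per minute, 0.08 rad apart, from radius 66 mm outwards, running clockwise seen from above: 6 mm long, every fifth 12 mm.
- zero_mark (a point): Inner end (66 mm from the axis, on the panel) of the thick 16 mm tick for 0 minutes, 1.32 rad anticlockwise of the washer's +x axis.
- ten_mark (a point): Inner end of the 10-minute tick: the second 12 mm tick clockwise after the 0 tick, 0.52 rad anticlockwise of the washer's +x axis.
- top_mark (a point): Inner end of the 30-minute tick, the top mark: thick, 16 mm long, with a cross-bar (T), 1.08 rad clockwise of the washer's +x axis.
- lid_handle (a point): Top of the black bow handle on the washer's steel tank, 133 mm above the bench, 205 mm beyond the knob's axis. The tank lies beyond the console (x 80..330, y -130..130 mm in the washer's frame), 110 mm high with its lid. Not to be handled.
- knob: Grey timer knob, vertical axis. Origin on the axis under its round skirt (radius 31 mm, 6 mm thick), 114 mm above the bench when out. On the skirt stands a grip bar 46 mm long (knob's x), 16 mm wide (knob's y), 6 to 37 mm above the origin: pinch it across its y; fingertips may rest on the skirt. Out, it spins freely both ways, without end, and does not move the dial.
- knob_top (a point): Top centre of the grip bar, 37 mm above the knob's origin. Worn friction clutch: 2 to 11 mm down (differs each time, not visible) it meets the dial, and the push then rises by about 5 N per mm. It drives the dial at over about 9 N of push in all, below that it slips; over 20 N in the clutch (about 23 N of push) damages it. 11 to 15 N of push is right.
- plunger (a joint): How far the knob is pushed straight down: 0 when fully out, up to 0.018 m, against a light return spring (2 N, rising to 4.7 N) besides the clutch.
- dial_plate: Black dial disc (radius 61 mm, 3 mm thick) on the panel under the knob, origin on the axis, 90 mm above the bench. A white pointer bar (6 mm wide, radius 27 to 61 mm) along its +x shows the minutes. The clutch presses on it. Friction (0.06 N m) holds it where left. A fixed clear guard ring (radius 33 to 65 mm, black rim, top 10 mm above the panel) keeps fingers off it.
- dial (a joint): Angle of the dial: 0 at the 0-minute tick, growing clockwise seen from above by 0.08 rad per minute; 0.8 is 10 minutes, 2.4 the 30-minute top mark, 2.64 the end stop (33 minutes), where the clutch just slips.
- gear: Bystander: loose dark steel gear blank with hub, about 66 mm across, 26 mm high, origin under its centre.
- bolt_tray: Bystander: loose open cardboard tray of bolts 110 x 80 x 35 mm, origin under its centre.
- spray_can: Bystander: loose standing spray can 64 mm across, 170 mm high, origin under its centre.

How it is judged:
On the way, in this order (a step that is already met when the one before it is completed fails the run):
1. the dial is wound past the 30-minute top mark (value of joint dial above 2.42 rad), for 0.1 s.
2. the dial is turned back down to 10 minutes (value of joint dial between 0.72 and 0.88 rad), for 0.2 s.
At the end, for the whole second after the job is handed in: The dial reads 10 minutes within 1 minute (0.72 to 0.88 rad), after having been wound past the top mark; the knob is sprung fully out (within 1.5 mm) and let go (all of step 2 and value of joint plunger below 0.0015 m); the robot touches nothing.
It fails at once if the clutch is pressed with more than 20 N (contact force between knob and dial_plate above 20 N).
It fails at once if the gear is moved by more than 20 mm (distance of gear from where it was at the start of the episode above 0.02 m).
It fails at once if the bolt tray is moved by more than 20 mm (distance of bolt_tray from where it was at the start of the episode above 0.02 m).
It fails at once if the spray can is moved by more than 20 mm (distance of spray_can from where it was at the start of the episode above 0.02 m).
It also fails if it takes over 58 s, if anything falls off the work surface, if the arm or the gripper's body presses on something with over 40 N, if the wrist force passes 120 N, or if a joint passes its speed limit or range.

## Working session

There is one attempt and no reset: what is moved stays moved. The work goes in short steps, Python scripts to look and compute and a tool call to move; the robot and the scene stay as the last step left them, time stands still between calls to the robot, and variables do not carry over. Pictures are saved under pics/ and viewed, and the job is handed in when it is done.

Besides the shell and the picture viewer there is one more tool, called after "Request:" as name(argument=value, ...), one argument or row to a line, values as JSON. jog_arm: Moves the arm, as the interface text tells. Its arguments: {"type":"object","properties":{"jaw":{"type":"array","items":{"type":"number"}},"linear":{"type":"array","items":{"type":"array","items":{"type":"number"}}},"delta_rot":{"type":"array","items":{"type":"array","items":{"type":"number"}}}},"required":["jaw","linear","delta_rot"]}

```bash
mkdir -p pics; ls; python3 - <<'E'
from workcell import bot
import cv2,numpy as np
o=bot.get_obs()
for k,v in o.items(): print(k,np.round(v,4))
for n in ("top","side"):
    p,d=bot.camera(n); print(n,bot.calibration(n))
    cv2.imwrite(f"pics/{n}0.png",p[:,:,::-1]); np.save(f"pics/{n}0.npy",d)
E
```

```text
pics
clock 0.0
joint_pos [1.244  0.2414 0.0037 1.3352 0.     1.5708]
joint_vel [ 0.0008  0.0004 -0.0013 -0.0013 -0.0006 -0.0005]
tau [-4.00000e-04 -3.72315e+01  2.52411e+01  1.70000e-02  0.00000e+00
 -0.00000e+00]
eef_pos [0.1603 0.473  0.2474]
tool_rot [ 8.127e-01  5.827e-01 -9.000e-04  6.000e-04]
ft_force [-0.3964  0.4227 -0.5622]
ft_torque [-0.0352 -0.0048 -0.005 ]
grip_width 0.0852
top {'fovy': 51.569345223545355, 'cx': 312.39519454928353, 'cy': 245.7883962229147, 'origin': array([0.53026841, 0.02000482, 0.99023029]), 'orientation': array([-0.7040267 ,  0.70911653, -0.02359444,  0.03071573])}
side {'fovy': 54.99207189087852, 'cx': 321.69162057294534, 'cy': 239.49256332855154, 'origin': array([0.53585842, 0.8619348 , 0.65940491]), 'orientation': array([-0.01474701,  0.88310879, -0.46872557,  0.01406127])}
```

View pics/top0.png

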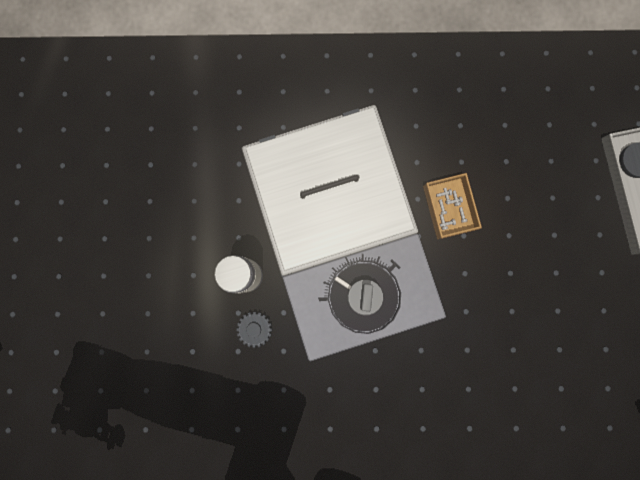

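View pics/side0.png

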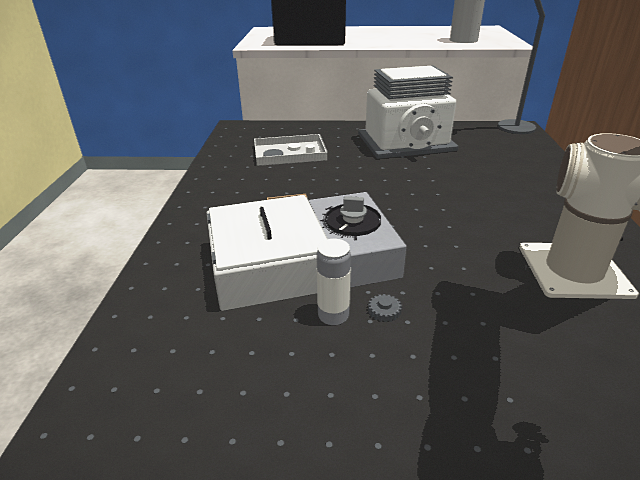

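```bash
cat > h.py <<'E'
import numpy as np,cv2
from scipy.spatial.transform import Rotation as R
from workcell import bot
def cam(n):
    c=bot.calibration(n); f=240/np.tan(np.radians(c['fovy'])/2)
    return c,f,R.from_quat(c['orientation']).as_matrix()
def pt_depth(n,u,v,d):
    c,f,M=cam(n); return c['origin']+M@(np.array([(u-c['cx'])/f,(v-c['cy'])/f,1])*d)
def pt_z(n,u,v,z):
    c,f,M=cam(n); r=M@np.array([(u-c['cx'])/f,(v-c['cy'])/f,1]); return c['origin']+r*(z-c['origin'][2])/r[2]
def proj(n,p):
    c,f,M=cam(n); q=M.T@(np.asarray(p)-c['origin']); return q[:2]/q[2]*f+[c['cx'],c['cy']]
E
python3 - <<'E'
from h import *
p=cv2.imread('pics/top0.png'); d=np.load('pics/top0.npy')
cv2.imwrite('pics/top0z.png',cv2.resize(p[235:355,285:445],None,fx=5,fy=5,interpolation=cv2.INTER_CUBIC))
p=cv2.imread('pics/side0.png')
cv2.imwrite('pics/side0z.png',cv2.resize(p[180:290,290:430],None,fx=5,fy=5,interpolation=cv2.INTER_CUBIC))
# heights map
c,f,M=cam('top'); vv,uu=np.mgrid[0:480,0:640]
P=c['origin']+(np.stack([(uu-c['cx'])/f,(vv-c['cy'])/f,np.ones_like(uu)],-1)*d[...,None])@M.T
z=P[...,2]; np.save('pics/P.npy',P)
for a,b in [(366,296),(305,340),(425,300),(330,230),(600,300),(425,250)]: print(a,b,P[b,a].round(4))
m=(z>.14)&(z<.165)&(d>0); m[:, :345]=0; m[:,390:]=0; m[:270]=0; m[325:]=0
print(m.sum(),P[m].mean(0)); r=cv2.minAreaRect(P[m][:,:2].astype(np.float32)*1000); print(r)
m=(z>.08)&(z<.10)&(d>0); 
r=cv2.minAreaRect(P[m][:,:2].astype(np.float32)*1000); print(r, cv2.boxPoints(r))
E
```

```text
366 296 [ 0.5097 -0.0611  0.1517]
305 340 [0.4302 0.0433 0.0884]
425 300 [ 0.5002 -0.1733  0.0886]
330 230 [ 0.6259 -0.0029  0.111 ]
600 300 [ 0.495  -0.5373 -0.0016]
425 250 [ 0.5963 -0.1942  0.0022]
265 [ 0.50789181 -0.06241279  0.14979867]
((507.8846435546875, -63.088233947753906), (16.409908294677734, 45.0159797668457), 83.2013931274414)
((616.765869140625, 7.720550537109375), (410.501708984375, 331.24346923828125), 17.267967224121094) [[ 371.60297  104.95032]
 [ 469.92963 -211.36298]
 [ 861.9288   -89.50922]
 [ 763.6021   226.80408]]
```

View pics/top0z.png

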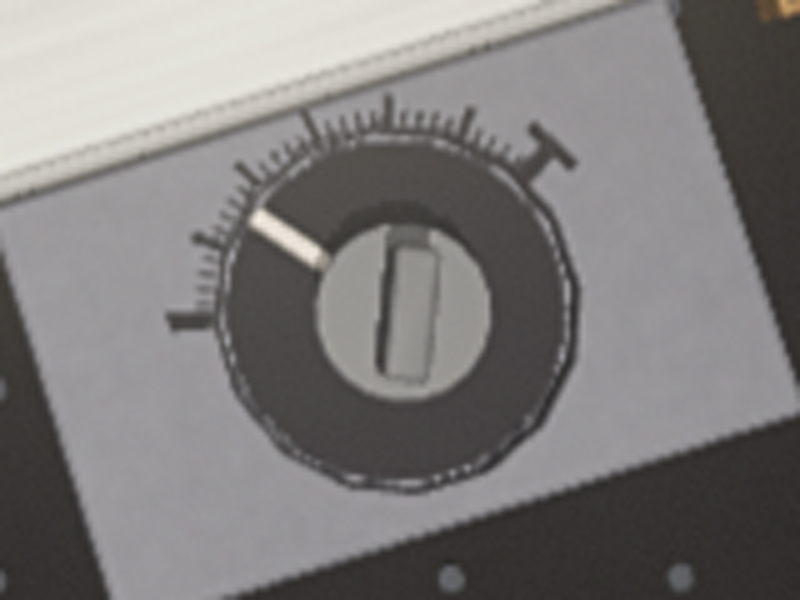

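View pics/side0z.png

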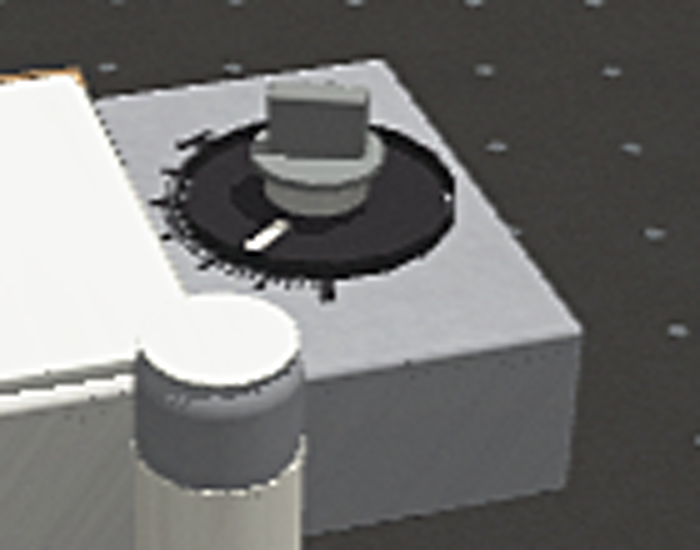

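```bash
python3 - <<'E'
from h import *
z=lambda n,u,v,h:pt_z(n,285+u/5-.4,235+v/5-.4,h)
c=[z('top',*q,.151)[:2] for q in [(393,245),(440,248),(430,385),(385,377)]]
c=np.array(c);print('bar c',c.mean(0)); 
for a,b in [(3,0),(2,1),(0,1),(3,2)]: e=c[b]-c[a]; print(np.linalg.norm(e),np.degrees(np.arctan2(e[1],e[0])))
print('skirt',z('top',403,311,.120))
zero=z('top',216,322,.09)[:2];
top=z('top',533,176,.09)[:2]
print('guard',z('top',397,313,.1), zero,top)
# ticks: angles of zero mark & T about axis -> washer yaw
for ax in (z('top',403,311,.120)[:2],c.mean(0),z('top',397,313,.1)[:2]):
    r=lambda p:(np.linalg.norm(p-ax).round(4),np.degrees(np.arctan2(*(p-ax)[::-1])).round(1))
    a0=r(zero);aT=r(top);p=r(z('top',252,215,.093)[:2]);pi=r(z('top',325,262,.093)[:2])
    print(a0,aT,'yaw',a0[1]-75.63,aT[1]+61.88,'ptr',p,pi,'min',(a0[1]-p[1])/4.584)
# skirt by depth
P=np.load('pics/P.npy');m=(abs(P[...,2]-.120)<.006);m[:,:340]=0;m[:,390:]=0;m[:265]=0;m[325:]=0
q=P[m][:,:2].astype(np.float32);print(m.sum(),cv2.minEnclosingCircle(q))
# side view: bar top
print(pt_z('side',290+318/5,180+95/5,.151))
E
```

```text
bar c [ 0.50742415 -0.06285339]
0.04422121291260097 -4.31191883733373
0.045920002374569724 -5.101001027186423
0.015821254500848987 -94.03763270351547
0.015274689837654242 -100.39511240832275
skirt [ 0.50750577 -0.06279525  0.12      ]
guard [ 0.50628766 -0.06255241  0.1       ] [0.50321673 0.00173524] [ 0.55498138 -0.11332893]
(np.float64(0.0647), np.float64(93.8)) (np.float64(0.0693), np.float64(-46.8)) yaw 18.17 15.080000000000005 ptr (np.float64(0.0616), np.float64(56.4)) (np.float64(0.0304), np.float64(56.0)) min 8.158813263525305
(np.float64(0.0647), np.float64(93.7)) (np.float64(0.0694), np.float64(-46.7)) yaw 18.070000000000007 15.18 ptr (np.float64(0.0617), np.float64(56.4)) (np.float64(0.0305), np.float64(55.9)) min 8.136998254799304
(np.float64(0.0644), np.float64(92.7)) (np.float64(0.0704), np.float64(-46.2)) yaw 17.070000000000007 15.68 ptr (np.float64(0.062), np.float64(55.3)) (np.float64(0.0309), np.float64(53.8)) min 8.158813263525307
693 ((0.5079813003540039, -0.0630229115486145), 0.03099014237523079)
[ 0.50529363 -0.05377622  0.151     ]
```

Request:
jog_arm(
  jaw=[0,0,0,0,0,0,0,0],
  linear=[
    [-0.015,0.019,0],
    [-0.04,0.05,0],
    [-0.065,0.082,0],
    [-0.09,0.114,0],
    [-0.115,0.145,0],
    [-0.14,0.177,0],
    [-0.165,0.209,0],
    [-0.19,0.24,0],
  ],
  delta_rot=[
    [0,0,0],
    [0,0,-1],
    [0,0,-2],
    [0,0,-3],
    [0,0,-4],
    [0,0,-5],
    [0,0,-6],
    [0,0,-7],
  ],
)

```text
clock: 0.77
eef_pos: [0.3272, 0.2147, 0.2481]
tool_rot: [0.775, 0.632, -0.0, 0.0]
ft_force: [1.0, 0.5, 0.1]
grip_width: 0.0851
```

```bash
cat > st.py <<'E'
from h import *
import sys
def go(x,y,z,psi):
    o=bot.get_obs(); M=R.from_quat(o['tool_rot']).as_matrix()
    cur=np.degrees(np.arctan2(M[1,0],M[0,0]))
    print('t',o['clock'],'pos',o['eef_pos'].round(4),'psi',cur.round(2),'tilt',M[:,2].round(4),'q',np.round(o['joint_pos'],2),'F',np.round(o['ft_force'],2),'T',np.round(o['ft_torque'],3),'w',round(float(o['grip_width']),4))
    print('shift',(M.T@(np.array([x,y,z])-o['eef_pos'])).round(4),'rz',-(psi-cur))
if __name__=='__main__': go(*map(float,sys.argv[1:]))
E
python3 st.py 0.5075 -0.0628 0.248 85
```

```text
t 0.7667 pos [0.3272 0.2147 0.2481] psi 78.35 tilt [-1.e-04 -1.e-04 -1.e+00] q [ 0.58  0.03 -0.25  1.3  -0.    0.78] F [1.02 0.51 0.09] T [ 0.064 -0.069  0.021] w 0.0851
shift [-2.353e-01  2.326e-01  1.000e-04] rz -6.649796817291687
```

Request:
jog_arm(
  jaw=[0,0,0,0,0,0,0,0],
  linear=[
    [-0.028,0.0275,0],
    [-0.056,0.055,0],
    [-0.084,0.083,0],
    [-0.112,0.11,0],
    [-0.14,0.138,0],
    [-0.168,0.165,0],
    [-0.19,0.187,0],
    [-0.21,0.207,0],
  ],
  delta_rot=[
    [0,0,-1],
    [0,0,-2],
    [0,0,-3],
    [0,0,-4],
    [0,0,-5],
    [0,0,-6],
    [0,0,-6.6],
    [0,0,-6.6],
  ],
)

```text
clock: 1.43
eef_pos: [0.4874, -0.0334, 0.2478]
tool_rot: [0.738, 0.674, -0.0, -0.0]
ft_force: [-0.5, 0.7, 0.0]
grip_width: 0.0853
```

```bash
python3 st.py 0.5075 -0.0628 0.175 85
```

```text
t 1.4333 pos [ 0.4874 -0.0334  0.2478] psi 84.79 tilt [-8.e-04 -1.e-04 -1.e+00] q [-0.07  0.22 -0.02  1.33 -0.    0.02] F [-0.48  0.68  0.04] T [0.025 0.016 0.02 ] w 0.0853
shift [-0.0274  0.0228  0.0728] rz -0.207481140628758
```

Request:
jog_arm(
  jaw=[0,0,0,0,0,0,0,0],
  linear=[
    [-0.02,0.0165,0.005],
    [-0.0274,0.0228,0.015],
    [-0.0274,0.0228,0.035],
    [-0.0274,0.0228,0.055],
    [-0.0274,0.0228,0.07],
    [-0.0274,0.0228,0.073],
    [-0.0274,0.0228,0.073],
    [-0.0274,0.0228,0.073],
  ],
  delta_rot=[
    [0,0,0],
    [0,0,0],
    [0,0,0],
    [0,0,0],
    [0,0,0],
    [0,0,0],
    [0,0,0],
    [0,0,0],
  ],
)

```text
clock: 2.1
eef_pos: [0.507, -0.06, 0.1755]
tool_rot: [0.738, 0.675, -0.0, -0.0]
ft_force: [0.4, -0.0, 1.4]
grip_width: 0.0853
```

```bash
python3 st.py 0.5075 -0.0628 0.141 85; python3 - <<'E'
from h import *
for n in ('side','top'):
    p,d=bot.camera(n); p=p[:,:,::-1]; q=p[120:290,270:450] if n=='side' else p[220:355,270:450]
    cv2.imwrite(f'pics/{n}1.png',cv2.resize(q,None,fx=3.5,fy=3.5,interpolation=cv2.INTER_CUBIC))
E
```

```text
t 2.1 pos [ 0.507  -0.06    0.1755] psi 84.91 tilt [-2.e-04  2.e-04 -1.e+00] q [-0.12  0.3  -0.1   1.16  0.   -0.03] F [ 0.39 -0.02  1.42] T [ 0.008 -0.019  0.031] w 0.0853
shift [-0.0027  0.0007  0.0345] rz -0.0900802844235642
```

View pics/side1.png

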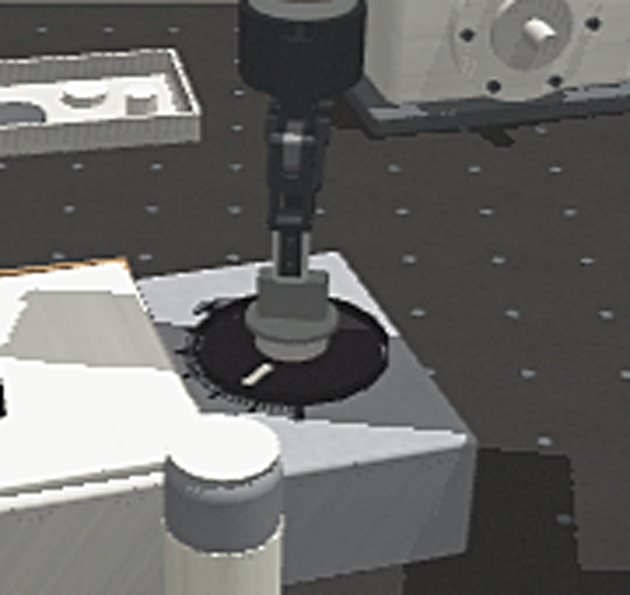

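View pics/top1.png

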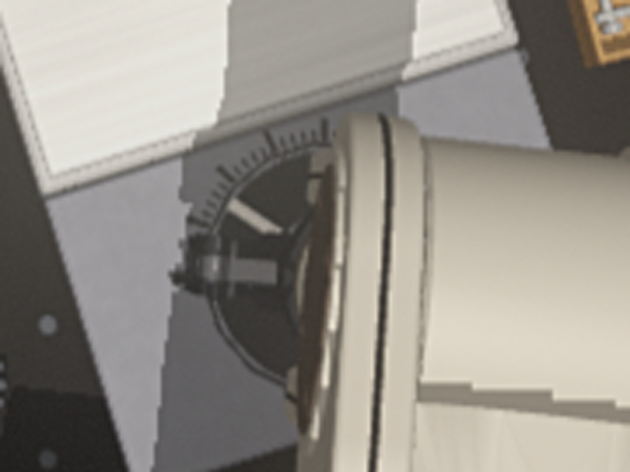

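```bash
python3 st.py 0.5075 -0.0628 0.141 85
```

```text
t 2.2 pos [ 0.5078 -0.0602  0.1765] psi 84.9 tilt [ 2.e-03 -1.e-04 -1.e+00] q [-0.12  0.3  -0.1   1.16  0.   -0.03] F [-0.62 -0.64  0.05] T [ 0.035 -0.058  0.043] w 0.0855
shift [-0.0026 -0.0001  0.0355] rz -0.09524116968022156
```

Request:
jog_arm(
  jaw=[0,0,0,0,0,0,0,0],
  linear=[
    [-0.0015,0,0.004],
    [-0.0026,0,0.011],
    [-0.0026,0,0.02],
    [-0.0026,0,0.028],
    [-0.0026,0,0.033],
    [-0.0026,0,0.034],
    [-0.0026,0,0.034],
    [-0.0026,0,0.034],
  ],
  delta_rot=[
    [0,0,0],
    [0,0,0],
    [0,0,0],
    [0,0,0],
    [0,0,0],
    [0,0,0],
    [0,0,0],
    [0,0,0],
  ],
)

```text
clock: 2.87
eef_pos: [0.5069, -0.063, 0.1412]
tool_rot: [0.738, 0.675, -0.0, -0.0]
ft_force: [0.3, -0.2, 0.4]
grip_width: 0.0853
```

```bash
python3 st.py 0.5075 -0.0628 0.141 85;python3 - <<'E'
from h import *
for n in ('side',):
    p,d=bot.camera(n); p=p[:,:,::-1]; q=p[120:290,270:450] if n=='side' else p[220:355,270:450]
    cv2.imwrite(f'pics/{n}2.png',cv2.resize(q,None,fx=3.5,fy=3.5,interpolation=cv2.INTER_CUBIC))
E
python3 st.py 0.5075 -0.0628 0.141 85
```

```text
t 2.8667 pos [ 0.5069 -0.063   0.1412] psi 84.88 tilt [-2.e-04 -0.e+00 -1.e+00] q [-0.12  0.33 -0.16  1.08 -0.   -0.03] F [ 0.34 -0.24  0.39] T [ 0.025 -0.012  0.025] w 0.0853
shift [0.0003 0.0006 0.0002] rz -0.12105598930469341
t 2.9167 pos [ 0.5071 -0.0631  0.1415] psi 84.87 tilt [ 5.e-04 -1.e-04 -1.e+00] q [-0.12  0.33 -0.16  1.08 -0.   -0.03] F [0.29 0.04 0.68] T [-0.078  0.001 -0.026] w 0.0854
shift [0.0003 0.0004 0.0005] rz -0.125778282296082
```

View pics/side2.png

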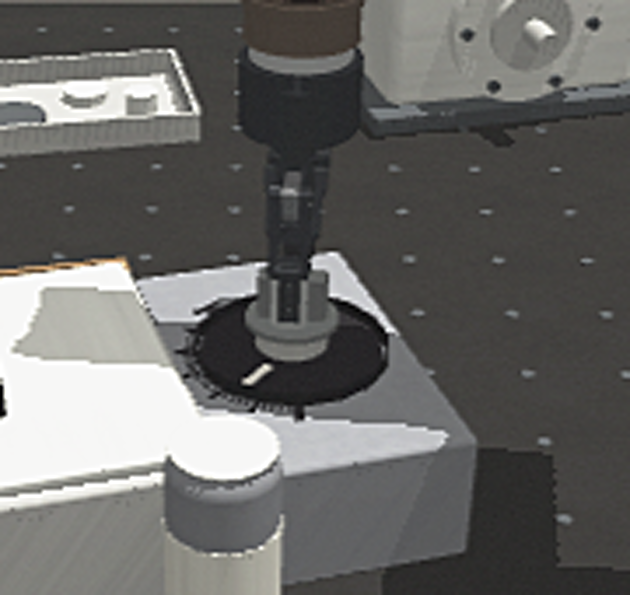

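Request:
jog_arm(
  jaw=[0.3,0.6,0.8,1,1,1,1,1],
  linear=[
    [0,0,0],
    [0,0,0],
    [0,0,0],
    [0,0,0],
    [0,0,0],
    [0,0,0],
    [0,0,0],
    [0,0,0],
  ],
  delta_rot=[
    [0,0,0],
    [0,0,0],
    [0,0,0],
    [0,0,0],
    [0,0,0],
    [0,0,0],
    [0,0,0],
    [0,0,0],
  ],
)

```text
clock: 3.58
eef_pos: [0.5069, -0.0617, 0.1414]
tool_rot: [0.738, 0.675, 0.001, -0.001]
ft_force: [0.4, 4.9, 1.4]
grip_width: 0.0147
```

```bash
python3 st.py 0.5075 -0.0628 0.141 85
```

```text
t 3.5833 pos [ 0.5069 -0.0617  0.1414] psi 84.94 tilt [ 1.0e-04  2.8e-03 -1.0e+00] q [-0.12  0.33 -0.16  1.08  0.   -0.03] F [0.42 4.91 1.38] T [ 1.011  0.034 -0.07 ] w 0.0147
shift [-0.001   0.0007  0.0004] rz -0.0646621493081625
```

Request:
jog_arm(
  jaw=[1,1,1,1,1,1,1,1],
  linear=[
    [0.0007,0,0],
    [0.0014,0,0.0005],
    [0.0014,0,0.001],
    [0.0014,0,0.0015],
    [0.0014,0,0.002],
    [0.0014,0,0.002],
    [0.0014,0,0.002],
    [0.0014,0,0.002],
  ],
  delta_rot=[
    [0,0,0],
    [0,0,0],
    [0,0,0],
    [0,0,0],
    [0,0,0],
    [0,0,0],
    [0,0,0],
    [0,0,0],
  ],
)

```text
clock: 4.25
eef_pos: [0.5069, -0.0616, 0.1394]
tool_rot: [0.738, 0.675, 0.0, -0.0]
ft_force: [-2.1, 2.0, 2.9]
grip_width: 0.0152
```

```bash
python3 st.py 0.5075 -0.0628 0.141 85
```

```text
t 4.25 pos [ 0.5069 -0.0616  0.1394] psi 84.88 tilt [-1.e-04  2.e-04 -1.e+00] q [-0.12  0.34 -0.16  1.08  0.   -0.03] F [-2.05  2.03  2.92] T [ 0.565  0.322 -0.008] w 0.0152
shift [-0.0011  0.0007 -0.0016] rz -0.12424169275132613
```

Request:
jog_arm(
  jaw=[1,1,1,1,1,1,1,1],
  linear=[
    [0.0004,-0.0005,0.0005],
    [0.0004,-0.0005,0.001],
    [0.0004,-0.0005,0.0015],
    [0.0004,-0.0005,0.002],
    [0.0004,-0.0005,0.002],
    [0.0004,-0.0005,0.002],
    [0.0004,-0.0005,0.002],
    [0.0004,-0.0005,0.002],
  ],
  delta_rot=[
    [0,0,0],
    [0,0,0],
    [0,0,0],
    [0,0,0],
    [0,0,0],
    [0,0,0],
    [0,0,0],
    [0,0,0],
  ],
)

```text
clock: 4.92
eef_pos: [0.5069, -0.0616, 0.1383]
tool_rot: [0.738, 0.675, 0.0, 0.001]
ft_force: [-2.7, 1.4, 6.9]
grip_width: 0.0149
```

```bash
python3 st.py 0.5075 -0.0628 0.141 85
```

```text
t 4.9167 pos [ 0.5069 -0.0616  0.1383] psi 84.86 tilt [ 1.4e-03 -8.0e-04 -1.0e+00] q [-0.12  0.34 -0.16  1.07 -0.   -0.03] F [-2.66  1.44  6.9 ] T [ 0.259  0.484 -0.038] w 0.0149
shift [-0.0012  0.0007 -0.0027] rz -0.1384125764542432
```

Request:
jog_arm(
  jaw=[1,1,1,1,1,1,1,1],
  linear=[
    [0.0002,-0.0005,0.0005],
    [0.0002,-0.0005,0.001],
    [0.0002,-0.0005,0.0015],
    [0.0002,-0.0005,0.0015],
    [0.0002,-0.0005,0.0015],
    [0.0002,-0.0005,0.0015],
    [0.0002,-0.0005,0.0015],
    [0.0002,-0.0005,0.0015],
  ],
  delta_rot=[
    [0,0,0],
    [0,0,0],
    [0,0,0],
    [0,0,0],
    [0,0,0],
    [0,0,0],
    [0,0,0],
    [0,0,0],
  ],
)

```text
clock: 5.58
eef_pos: [0.5069, -0.0615, 0.1375]
tool_rot: [0.738, 0.675, 0.001, 0.001]
ft_force: [-2.6, 0.9, 12.0]
grip_width: 0.0148
```

```bash
python3 st.py 0.5075 -0.0628 0.141 85
```

```text
t 5.5833 pos [ 0.5069 -0.0615  0.1375] psi 84.86 tilt [ 0.0028 -0.0013 -1.    ] q [-0.12  0.34 -0.17  1.07 -0.   -0.03] F [-2.58  0.86 11.98] T [ 0.16   0.655 -0.027] w 0.0148
shift [-0.0012  0.0008 -0.0034] rz -0.14408248161024062
```

Request:
jog_arm(
  jaw=[1,1,1,1,1,1,1,1],
  linear=[
    [0,-0.0003,0.0003],
    [0,-0.0003,0.0003],
    [0,-0.0003,0.0003],
    [0,-0.0003,0.0003],
    [0,-0.0003,0.0003],
    [0,-0.0003,0.0003],
    [0,-0.0003,0.0003],
    [0,-0.0003,0.0003],
  ],
  delta_rot=[
    [0,0,2],
    [0,0,5],
    [0,0,8],
    [0,0,11],
    [0,0,14],
    [0,0,17],
    [0,0,20],
    [0,0,20],
  ],
)

```text
clock: 6.25
eef_pos: [0.5068, -0.0613, 0.1374]
tool_rot: [0.844, 0.536, 0.001, 0.001]
ft_force: [-2.5, 2.2, 11.9]
grip_width: 0.0149
```

```bash
python3 st.py 0.5075 -0.0628 0.141 85; python3 - <<'E'
from h import *
for n in ('side',):
    p,d=bot.camera(n); p=p[:,:,::-1]; q=p[120:290,270:450] if n=='side' else p[220:355,270:450]
    cv2.imwrite(f'pics/{n}3.png',cv2.resize(q,None,fx=3.5,fy=3.5,interpolation=cv2.INTER_CUBIC))
E
python3 st.py 0.5075 -0.0628 0.141 85
```

```text
t 6.25 pos [ 0.5068 -0.0613  0.1374] psi 64.77 tilt [ 3.4e-03 -9.0e-04 -1.0e+00] q [-0.12  0.33 -0.17  1.07 -0.    0.32] F [-2.54  2.18 11.87] T [0.377 0.632 0.023] w 0.0149
shift [-0.0011  0.0013 -0.0036] rz -20.231667445075402
t 6.3 pos [ 0.5069 -0.0613  0.1375] psi 64.85 tilt [ 3.6e-03 -9.0e-04 -1.0e+00] q [-0.12  0.33 -0.17  1.07 -0.    0.32] F [-2.34  1.63 11.49] T [ 0.308  0.6   -0.002] w 0.0152
shift [-0.0011  0.0012 -0.0035] rz -20.154882503352226
```

View pics/side3.png

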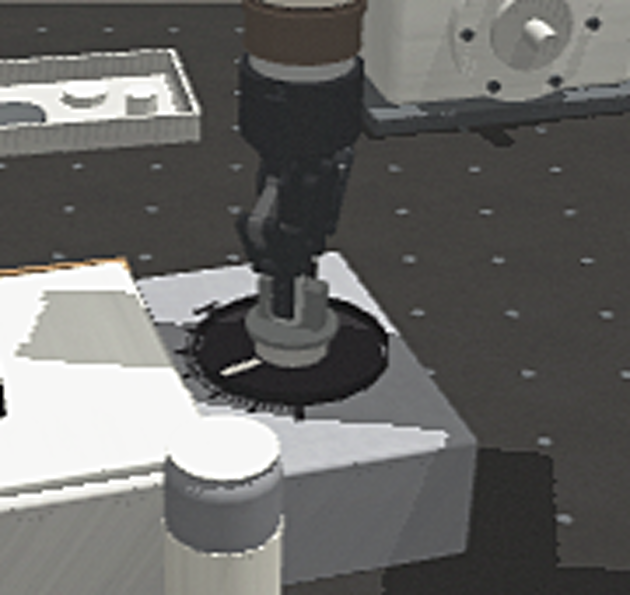

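Request:
jog_arm(
  jaw=[1,1,1,1,1,1,1,1],
  linear=[
    [0,0,0.0003],
    [0,0,0.0003],
    [0,0,0.0003],
    [0,0,0.0003],
    [0,0,0.0003],
    [0,0,0.0003],
    [0,0,0.0003],
    [0,0,0.0003],
  ],
  delta_rot=[
    [0,0,3],
    [0,0,8],
    [0,0,13],
    [0,0,18],
    [0,0,23],
    [0,0,28],
    [0,0,32],
    [0,0,34],
  ],
)

```text
clock: 6.97
eef_pos: [0.5071, -0.061, 0.1373]
tool_rot: [0.964, 0.265, 0.002, 0.001]
ft_force: [-0.7, 2.5, 12.7]
grip_width: 0.0149
```

```bash
python3 st.py 0.5075 -0.0628 0.141 85; cat > rect.py <<'E'
from h import *
import sys
# rectified bird view of dial from the side camera, plane z, 4px/mm, up=+x, left=+y
def rect(p,n='side',z=.0915,ax=(.5070,-.0620),half=90,s=3.2):
    H=int(half*s); W=np.array([[ax[0]+dx,ax[1]+dy,z] for dx,dy in((.08,.08),(.08,-.08),(-.08,-.08),(-.08,.08))])
    src=np.float32([proj(n,w) for w in W]); k=80*s
    dst=np.float32([(H-k,H-k),(H+k,H-k),(H+k,H+k),(H-k,H+k)])
    return cv2.warpPerspective(p,cv2.getPerspectiveTransform(src,dst),(2*H,2*H),flags=cv2.INTER_CUBIC)
if __name__=='__main__':
    p,d=bot.camera('side'); cv2.imwrite(f'pics/{sys.argv[1]}.png',rect(p)[:,:,::-1])
E
python3 rect.py r4;python3 st.py 0.5075 -0.0628 0.141 85
```

```text
t 6.9667 pos [ 0.5071 -0.061   0.1373] psi 30.72 tilt [ 4.e-03 -2.e-04 -1.e+00] q [-0.12  0.34 -0.17  1.06  0.    0.91] F [-0.74  2.46 12.69] T [0.569 0.637 0.124] w 0.0149
shift [-0.0005  0.0018 -0.0037] rz -54.27611453290221
t 7.0167 pos [ 0.507  -0.061   0.1373] psi 30.7 tilt [ 3.8e-03 -1.0e-04 -1.0e+00] q [-0.12  0.34 -0.17  1.06  0.    0.92] F [-2.04  2.89 12.21] T [ 0.573  0.659 -0.024] w 0.0147
shift [-0.0005  0.0018 -0.0037] rz -54.29928223347145
```

View pics/r4.png

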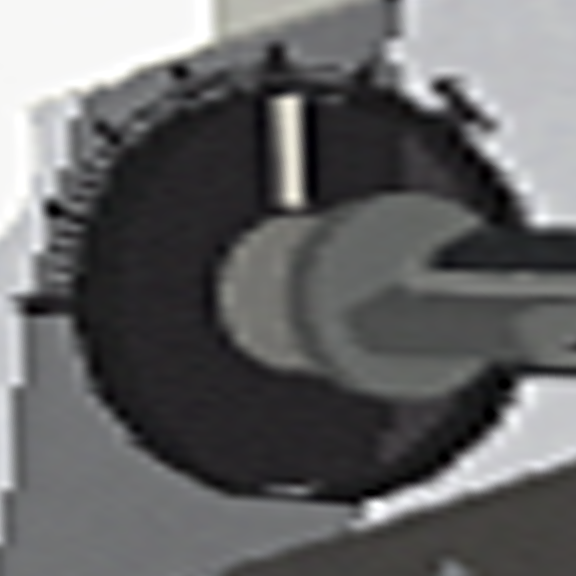

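Request:
jog_arm(
  jaw=[1,1,1,1,1,1,1,1],
  linear=[
    [0,0,0.0001],
    [0,0,0.0001],
    [0,0,0.0001],
    [0,0,0.0001],
    [0,0,0.0001],
    [0,0,0.0001],
    [0,0,0.0001],
    [0,0,0.0001],
  ],
  delta_rot=[
    [0,0,3],
    [0,0,8],
    [0,0,13],
    [0,0,18],
    [0,0,23],
    [0,0,28],
    [0,0,31],
    [0,0,32],
  ],
)

```text
clock: 7.68
eef_pos: [0.5074, -0.0608, 0.1373]
tool_rot: [1.0, -0.011, 0.002, -0.0]
ft_force: [-0.7, 2.6, 12.3]
grip_width: 0.0147
```

```bash
python3 st.py 0.5075 -0.0628 0.141 85
```

```text
t 7.6833 pos [ 0.5074 -0.0608  0.1373] psi -1.22 tilt [ 4.6e-03  3.0e-04 -1.0e+00] q [-0.12  0.34 -0.17  1.06  0.    1.47] F [-0.68  2.65 12.33] T [0.709 0.57  0.048] w 0.0147
shift [ 0.0002  0.002  -0.0037] rz -86.22086504903997
```

Request:
jog_arm(
  jaw=[1,1,1,1,1,1,1,1],
  linear=[
    [0,0,0.0001],
    [0,0,0.0001],
    [0,0,0.0001],
    [0,0,0.0001],
    [0,0,0.0001],
    [0,0,0.0001],
    [0,0,0.0001],
    [0,0,0.0001],
  ],
  delta_rot=[
    [0,0,3],
    [0,0,8],
    [0,0,13],
    [0,0,18],
    [0,0,22],
    [0,0,24],
    [0,0,25],
    [0,0,25],
  ],
)

```text
clock: 8.35
eef_pos: [0.5077, -0.0608, 0.1373]
tool_rot: [0.974, -0.226, 0.003, -0.001]
ft_force: [-1.5, 3.6, 12.2]
grip_width: 0.015
```

```bash
python3 st.py 0.5075 -0.0628 0.141 85; python3 rect.py r5;python3 - <<'E'
from h import *
p,d=bot.camera('top');cv2.imwrite('pics/top5.png',cv2.resize(p[220:355,270:450,::-1],None,fx=3.5,fy=3.5,interpolation=cv2.INTER_CUBIC))
E
python3 st.py 0.5075 -0.0628 0.141 85
```

```text
t 8.35 pos [ 0.5077 -0.0608  0.1373] psi -26.14 tilt [ 5.3e-03  4.0e-04 -1.0e+00] q [-0.12  0.34 -0.17  1.06  0.    1.91] F [-1.48  3.64 12.2 ] T [0.762 0.438 0.025] w 0.015
shift [ 0.0008  0.0019 -0.0037] rz -111.14039917563073
t 8.45 pos [ 0.5076 -0.0608  0.1373] psi -26.11 tilt [ 5.2e-03  4.0e-04 -1.0e+00] q [-0.12  0.34 -0.17  1.06  0.    1.91] F [-0.48  3.05 12.88] T [0.732 0.458 0.002] w 0.0151
shift [ 0.0008  0.0019 -0.0037] rz -111.11142999078544
```

View pics/r5.png

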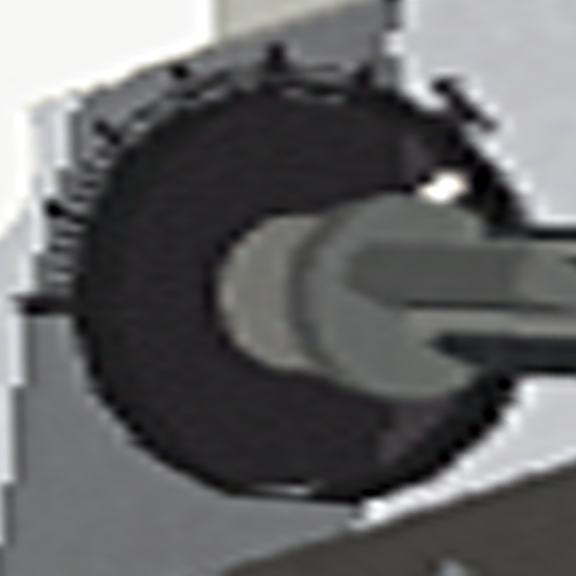

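View pics/top5.png

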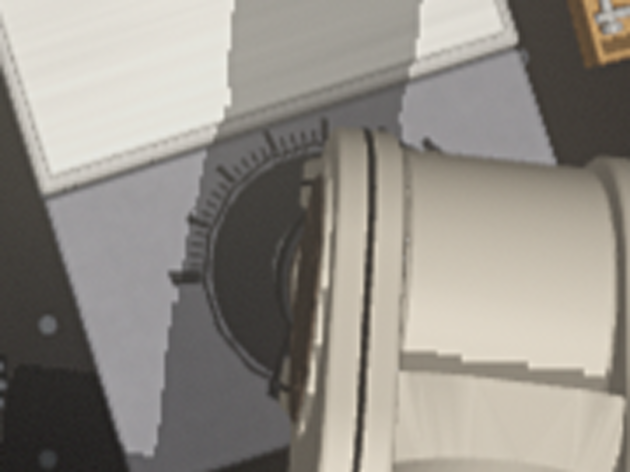

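Request:
jog_arm(
  jaw=[1,1,1,1,1,1,1,1],
  linear=[
    [0,0,0],
    [0,0,0],
    [0,0,0],
    [0,0,0],
    [0,0,0],
    [0,0,0],
    [0,0,0],
    [0,0,0],
  ],
  delta_rot=[
    [0,0,-3],
    [0,0,-8],
    [0,0,-13],
    [0,0,-18],
    [0,0,-23],
    [0,0,-28],
    [0,0,-33],
    [0,0,-35],
  ],
)

```text
clock: 9.12
eef_pos: [0.5073, -0.0608, 0.1372]
tool_rot: [0.997, 0.079, 0.002, 0.0]
ft_force: [-1.9, 4.0, 12.7]
grip_width: 0.0151
```

```bash
python3 st.py 0.5075 -0.0628 0.141 85
```

```text
t 9.1167 pos [ 0.5073 -0.0608  0.1372] psi 9.07 tilt [ 4.5e-03  3.0e-04 -1.0e+00] q [-0.12  0.34 -0.17  1.06  0.    1.29] F [-1.86  4.02 12.65] T [ 0.635  0.653 -0.025] w 0.0151
shift [-0.0001  0.002  -0.0038] rz -75.9317624515504
```

Request:
jog_arm(
  jaw=[1,1,1,1,1,1,1,1],
  linear=[
    [0,0,0],
    [0,0,0],
    [0,0,0],
    [0,0,0],
    [0,0,0],
    [0,0,0],
    [0,0,0],
    [0,0,0],
  ],
  delta_rot=[
    [0,0,-3],
    [0,0,-8],
    [0,0,-13],
    [0,0,-18],
    [0,0,-23],
    [0,0,-28],
    [0,0,-33],
    [0,0,-35],
  ],
)

```text
clock: 9.78
eef_pos: [0.5069, -0.0611, 0.1372]
tool_rot: [0.927, 0.375, 0.002, 0.001]
ft_force: [-1.8, 2.5, 13.5]
grip_width: 0.0149
```

```bash
python3 rect.py r6; python3 st.py 0.5075 -0.0628 0.141 85
```

```text
t 9.8333 pos [ 0.507  -0.0611  0.1372] psi 44.05 tilt [ 3.8e-03 -4.0e-04 -1.0e+00] q [-0.12  0.34 -0.17  1.06  0.    0.68] F [-2.35  2.76 12.94] T [ 0.533  0.707 -0.002] w 0.0149
shift [-0.0008  0.0016 -0.0038] rz -40.94512290916154
```

View pics/r6.png

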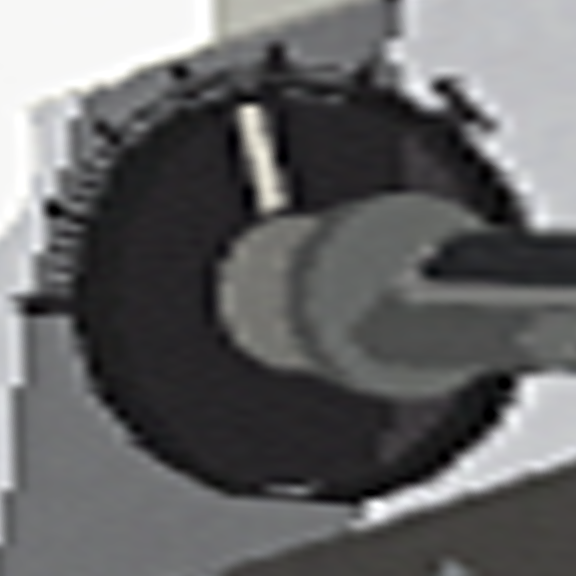

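Request:
jog_arm(
  jaw=[1,1,1,1,1,1,1,1],
  linear=[
    [0,0,0],
    [0,0,0],
    [0,0,0],
    [0,0,0],
    [0,0,0],
    [0,0,0],
    [0,0,0],
    [0,0,0],
  ],
  delta_rot=[
    [0,0,-3],
    [0,0,-8],
    [0,0,-13],
    [0,0,-18],
    [0,0,-23],
    [0,0,-28],
    [0,0,-31],
    [0,0,-32],
  ],
)

```text
clock: 10.5
eef_pos: [0.5068, -0.0614, 0.1372]
tool_rot: [0.788, 0.615, 0.001, 0.002]
ft_force: [-3.4, 0.7, 12.7]
grip_width: 0.0149
```

```bash
python3 st.py 0.5075 -0.0628 0.141 85; python3 - <<'E'
from h import *
from rect import rect
p,d=bot.camera('side'); cv2.imwrite('pics/side7.png',p[:,:,::-1])
r=rect(p,z=.093); cv2.imwrite('pics/r7.png',r[:,:,::-1])
p,d=bot.camera('top');cv2.imwrite('pics/top7.png',p[:,:,::-1]);cv2.imwrite('pics/top7z.png',cv2.resize(p[220:355,270:450,::-1],None,fx=3.5,fy=3.5,interpolation=cv2.INTER_CUBIC))
E
```

```text
t 10.5 pos [ 0.5068 -0.0614  0.1372] psi 75.97 tilt [ 0.0036 -0.0011 -1.    ] q [-0.12  0.34 -0.17  1.06 -0.    0.12] F [-3.39  0.69 12.69] T [ 0.304  0.71  -0.051] w 0.0149
shift [-0.0012  0.001  -0.0038] rz -9.030501939765728
```

View pics/r7.png

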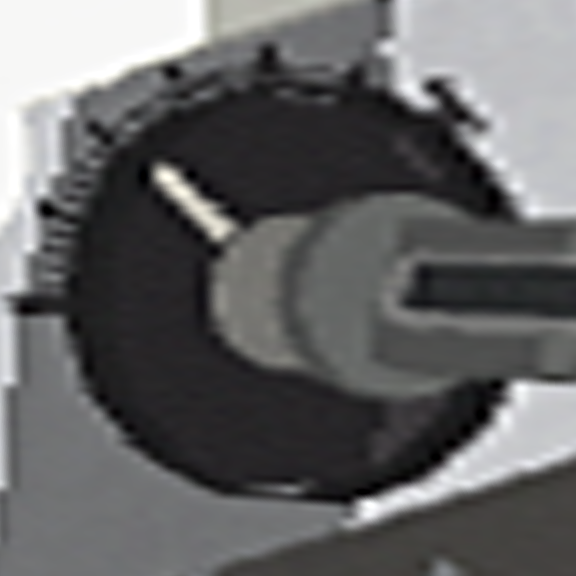

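View pics/top7z.png

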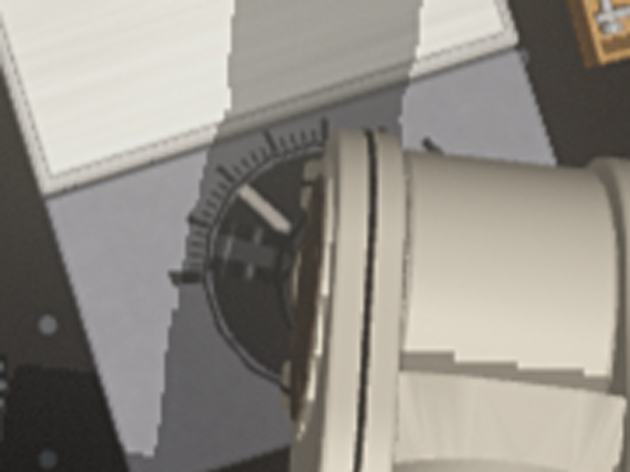

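```bash
python3 - <<'E'
from h import *
p=cv2.imread('pics/top7.png')
m=(p.min(2)>105); m[:268]=0;m[290:]=0;m[:,:334]=0;m[:,355:]=0
v,u=np.nonzero(m);print(len(u),u.min(),u.max(),v.min(),v.max())
W=np.array([pt_z('top',a,b,.093)[:2] for a,b in zip(u,v)]).astype(np.float32)
l=cv2.fitLine(W,cv2.DIST_HUBER,0,.01,.01).ravel();print('line ang',np.degrees(np.arctan2(l[1],l[0])))
for ax in((.507,-.0615),(.5075,-.0628)):
    c=W.mean(0)-ax;a=np.degrees(np.arctan2(c[1],c[0]));print(a,np.linalg.norm(c),'value rad',np.radians(17.27+75.63-a))
    t=pt_z('top',270+229/3.5,220+177/3.5,.09)[:2]-ax;print('tick',np.linalg.norm(t),np.degrees(np.arctan2(t[1],t[0])),17.27+29.8)
E
```

```text
66 335 352 268 289
line ang 47.12319
45.555542669910466 0.04589395970000055 value rad 0.826316662980026
tick 0.06808046260031425 45.98894612503216 47.07
47.11755873279132 0.04648923452218556 value rad 0.7990543397137163
tick 0.06867964266895694 47.0425251656618 47.07
```

Request:
jog_arm(
  jaw=[1,1,1,1,1,1,1,1],
  linear=[
    [0,0,0],
    [0,0,-0.001],
    [0,0,-0.002],
    [0,0,-0.003],
    [0,0,-0.004],
    [0,0,-0.005],
    [0,0,-0.006],
    [0,0,-0.006],
  ],
  delta_rot=[
    [0,0,0],
    [0,0,0],
    [0,0,0],
    [0,0,0],
    [0,0,0],
    [0,0,0],
    [0,0,0],
    [0,0,0],
  ],
)

```text
clock: 11.27
eef_pos: [0.5068, -0.0614, 0.1413]
tool_rot: [0.789, 0.615, 0.0, 0.001]
ft_force: [3.6, -0.8, 1.2]
grip_width: 0.0151
```

```bash
python3 st.py 0.5075 -0.0628 0.141 85; python3 - <<'E'
from h import *
p,d=bot.camera('top')
m=(p.min(2)>105); m[:268]=0;m[290:]=0;m[:,:334]=0;m[:,355:]=0
v,u=np.nonzero(m)
W=np.array([pt_z('top',a,b,.093)[:2] for a,b in zip(u,v)]).astype(np.float32)
c=W.mean(0)-(.5075,-.0625);a=np.degrees(np.arctan2(c[1],c[0]));print(len(u),np.linalg.norm(c),'value rad',np.radians(17.27+75.63-a))
E
```

```text
t 11.2667 pos [ 0.5068 -0.0614  0.1413] psi 75.86 tilt [ 0.002 -0.001 -1.   ] q [-0.12  0.33 -0.16  1.08 -0.    0.13] F [ 3.64 -0.82  1.18] T [-0.228 -0.757  0.009] w 0.0151
shift [-0.0012  0.0011  0.0003] rz -9.136352483409752
65 0.04626542856040897 value rad 0.8117999364318174
```

Dial holds at about 0.81 rad and the knob is out. Next I open the jaws, then rise.

Request:
jog_arm(
  jaw=[0.8,0.6,0.4,0.2,0,0,0,0],
  linear=[
    [0,0,0],
    [0,0,0],
    [0,0,0],
    [0,0,0],
    [0,0,0],
    [0,0,0],
    [0,0,0],
    [0,0,0],
  ],
  delta_rot=[
    [0,0,0],
    [0,0,0],
    [0,0,0],
    [0,0,0],
    [0,0,0],
    [0,0,0],
    [0,0,0],
    [0,0,0],
  ],
)

```text
clock: 11.98
eef_pos: [0.5057, -0.0609, 0.141]
tool_rot: [0.789, 0.615, -0.0, -0.0]
ft_force: [-0.7, 0.5, 0.1]
grip_width: 0.0851
```

Request:
jog_arm(
  jaw=[0,0,0,0,0,0,0,0],
  linear=[
    [0,0,-0.005],
    [0,0,-0.015],
    [0,0,-0.03],
    [0,0,-0.05],
    [0,0,-0.07],
    [0,0,-0.09],
    [0,0,-0.105],
    [0,0,-0.11],
  ],
  delta_rot=[
    [0,0,0],
    [0,0,0],
    [0,0,0],
    [0,0,0],
    [0,0,0],
    [0,0,0],
    [0,0,0],
    [0,0,0],
  ],
)

```text
clock: 12.65
eef_pos: [0.5072, -0.0611, 0.2549]
tool_rot: [0.789, 0.615, 0.002, 0.002]
ft_force: [0.2, -0.8, -0.8]
grip_width: 0.0853
```

Request:
jog_arm(
  jaw=[0,0,0,0,0,0,0,0],
  linear=[
    [0,-0.02,0],
    [0,-0.05,0],
    [0,-0.08,0],
    [0,-0.11,0],
    [0,-0.14,0],
    [0,-0.16,0],
    [0,-0.17,0],
    [0,-0.17,0],
  ],
  delta_rot=[
    [0,0,0],
    [0,0,0],
    [0,0,0],
    [0,0,0],
    [0,0,0],
    [0,0,0],
    [0,0,0],
    [0,0,0],
  ],
)

```text
clock: 13.32
eef_pos: [0.3393, -0.0191, 0.2513]
tool_rot: [0.788, 0.615, 0.0, 0.0]
ft_force: [0.3, -0.3, -0.9]
grip_width: 0.0854
```

```bash
python3 st.py 0.5075 -0.0628 0.141 85; python3 - <<'E'
from h import *
p,d=bot.camera('top');np.save('pics/top9.npy',d)
cv2.imwrite('pics/top9.png',p[:,:,::-1]);cv2.imwrite('pics/top9z.png',cv2.resize(p[235:355,285:445,::-1],None,fx=5,fy=5,interpolation=cv2.INTER_CUBIC))
d0=np.load('pics/top0.npy');print(d[296,366],d0[296,366])
m=(p.min(2)>105); m[:268]=0;m[290:]=0;m[:,:334]=0;m[:,352:]=0
v,u=np.nonzero(m)
W=np.array([pt_z('top',a,b,.093)[:2] for a,b in zip(u,v)]).astype(np.float32)
c=W.mean(0)-(.5075,-.0625);a=np.degrees(np.arctan2(c[1],c[0]));print(len(u),np.linalg.norm(c),'value rad',np.radians(17.27+75.63-a))
p,d=bot.camera('side');cv2.imwrite('pics/side9.png',p[:,:,::-1])
E
```

```text
t 13.3167 pos [ 0.3393 -0.0191  0.2513] psi 75.91 tilt [ 3.e-04 -0.e+00 -1.e+00] q [-0.06 -0.08 -0.34  1.31  0.    0.19] F [ 0.27 -0.27 -0.9 ] T [ 0.008  0.024 -0.004] w 0.0854
shift [-0.0014  0.1737  0.1103] rz -9.08902844503605
0.0 0.8336561
85 0.0508155101552494 value rad 0.8417422796117674
```

View pics/top9z.png

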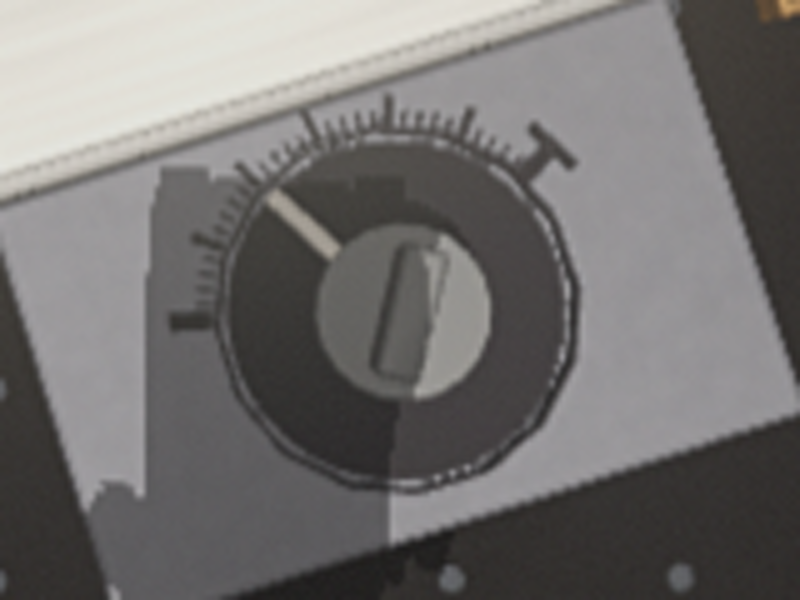

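View pics/side9.png

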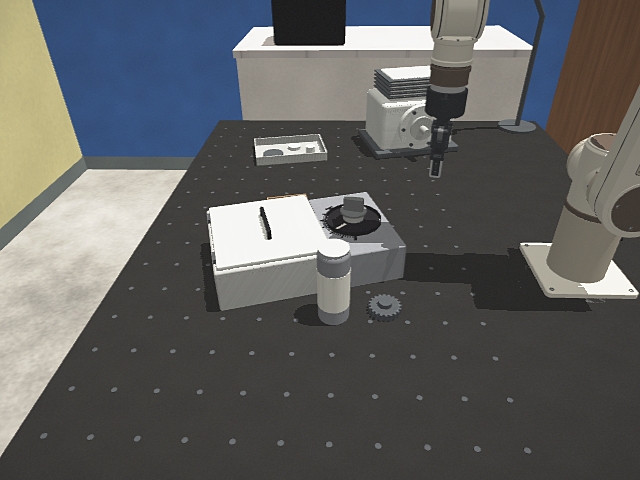

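```bash
python3 - <<'E'
from h import *
p=cv2.imread('pics/top9.png');d=np.load('pics/top9.npy');d0=np.load('pics/top0.npy')
z=lambda u,v,h:pt_z('top',285+u/5-.4,235+v/5-.4,h)[:2]
a=lambda q:np.degrees(np.arctan2(*(q-np.array([.5075,-.0625]))[::-1]))
print('ptr',a(z(270,196,.093)),a(z(336,253,.093)),'tick10',a(z(258,180,.09)),a(z(240,164,.09)),'zero',a(z(172,321,.09)), 'T',a(z(548,155,.09)))
m=p.min(2)>105
print('\n'.join(''.join('#' if x else '.' for x in r[334:356]) for r in m[266:292]))
w=np.s_[285:310,362:370]; k=(d[w]>0)&(d0[w]>0); print(k.sum())
c,f,M=cam('top');vv,uu=np.mgrid[0:480,0:640]
Z=(c['origin']+(np.stack([(uu-c['cx'])/f,(vv-c['cy'])/f,np.ones_like(uu)],-1)*d[...,None])@M.T)[...,2]
Z0=np.load('pics/P.npy')[...,2]
for q in (Z,Z0):
  s=q[280:315,350:385]; print(np.median(s[(s>.14)&(s<.16)]),np.median(s[(s>.108)&(s<.13)]))
E
```

```text
ptr 47.38437280100886 45.95390666958681 tick10 46.099042716032535 46.3034492166065 zero 92.73194987736503 T -45.697840733592514
#########...##........
#########.###.........
#######..####.........
.######.###...........
..##..................
......................
......................
.....##...............
....#####.............
....######............
.....######...........
.......#####..........
........#####.........
.........#####........
..........#####.......
...........#####......
............#####.....
.............#####....
..............#####...
...............####...
................##....
......................
......................
......................
......................
......................
197
0.1501354551779337 0.11933467622896249
0.15004156900534427 0.11926592929347618
```

```bash
python3 -c "
from workcell import bot
bot.job_done();print(bot.get_obs()['clock'])"
```

```text
the job is handed in; nothing more can be done
the job is handed in; nothing more can be done
```

The timer is set to 10 minutes and the job is handed in at about 13.5 s of the 58 s allowed. `job_done` reports no verdict.

**What I did:** I pinched the grip bar and pushed until the wrist force read 11.5–13.5 N. I wound the dial clockwise about 111° to roughly 2.58 rad, past the top mark, then turned it back 102°. Then I raised the knob fully out, opened the jaws and moved the arm clear.

**Last checks:**
- **Dial:** the pointer sits at 46–47° and the 10-minute tick at 46–47°, so the dial reads 10 minutes within about 0.2 minute (0.80–0.81 rad).
- **Knob:** its top and skirt heights match the start picture within 0.1 mm, so it is fully out.
- **Bystanders:** the gear and spray can look unmoved in the last side picture. I did not measure them, and the bolt tray I only saw in part.

**Disagreements:**
- One automatic reading gave 0.84 rad, because its mask also took in some panel pixels. Reading the pointer ends by hand, and the pixel mask itself, did not support it.
- The rough side-view estimates were up to 3° off the turn made by the tool.

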